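# Pack out the gap beside a flow cell with the spacer that fits

### The arm

A 7-joint arm with a two-finger parallel gripper is mounted at the origin on the work surface. World frame = base frame: x ahead of the robot, y to its left, z up, the work surface at z = 0. Lengths are in m, angles in degrees, forces in N, time in s.
With the tool pointing down it reaches from about 0.425 to 0.875 m from the base axis. Payload 4.7 kg.
Tool frame: the origin (TCP) lies between the finger pads; the fingertips stand 19 mm ahead of it and the grasp point (between the pads) is the TCP; x points along the fingers, z is the direction in which the jaws open and shut, and the axes are right-handed (so a half turn about x gives the same grasp; the last joint's range is limited). The gripper opens to 87 mm and grips with 3 to 60 N. Pads are 19 mm wide; open, the fingers measure 117 mm over their backs; the gripper's body (75 mm by 190 mm) begins 51 mm behind the grasp point.
Start: joints at [-68.463, 18.392, -4.016, 83.108, 1.295, 78.541, -3.26], TCP at [0.23, 0.608, 0.242] pointing down, gripper open.
Joint ranges: [-163.93, 163.93], [-17.29, 119.83], [-79.2, 71.16], [3.27, 140.29], [-89.18, 269.18], [5.43, 117.66], [-154.24, 154.24]. Speed limits (degrees/s): [147.25, 147.25, 180, 180, 180, 180, 180].

### API

Orientations are given as [roll, pitch, yaw] about the fixed x, y, z axes, in that order (R = Rz(yaw) Ry(pitch) Rx(roll)).
In Python, from cell import monitor, read_camera, camera_model, env, regions_of gives the robot as it stands. The module is installed in compiled form; this text tells all that it offers.
- The arm moves only by the tool step_arm, never from a script. Its argument "deltas" is a list of rows, each a list of 5 numbers: the gripper's target within -1 to 1 (fully open at 1, half-way at 0, shut at -1), then the shift along the tool's x, y, z in m, then the turn about the tool's x in degrees. A call has 1 to 12 rows; each row is the pose to reach, as a shift and turn from the pose commanded when the call began, along the tool's axes at that moment; what a row does not reach only later rows make up. A row lasts 1/8 s, in which the tool goes at most 62.5 mm and 10.7 degrees, less where a joint would pass 70% of its speed; a pose out of reach is approached as far as the arm can. A call with a gripper value outside its range is refused whole. The fingers move at their own pace and stop on an object; "newtons" is the grip in N (left out, the last holds). Time passes only in rows, so rows that repeat a pose let the fingers close. It gives the time, the measured TCP pose, the force and the opening at its end, in the units of the state.
- monitor.get_obs(): the state, without advancing time (a new reading comes with each control period).
- read_camera(name): name is "scene" or "side" or "wrist"; returns (picture, depth): 480x640x3 uint8, red, green, blue; 480x640 float32, m along the optical axis (not along the pixel's ray), 0 where there is no reading.
- camera_model(name): a dict with "fx", "fy", "cx", "cy" (pixels), "xyz" and "attitude" of the camera in the world. Camera axes: x right, y down, z forward; pixel columns grow to the right and rows downward; lengths in m; the calibration is good to about 2 mm. A picture is of the moment at which its call begins: read the wrist's pose just before it. camera_model takes no time and is no camera call; for the wrist camera it gives the pose at the moment of the call.
- env.sign_off(): hands the job in, once; it reports no verdict.
Trained networks look in the newest picture that a camera, given by its name, has taken for a name from the list of things; names that differ only in an ending like _2 or _b are one class to them, and where a whole thing is asked for, a point or a joint stands for the part that bears it (a point fixed in the world has none). Each returns a list of dicts, best first, with "p" (0 to 1); they miss things now and then, are a little off and sometimes report something else, mostly with a low value. They report only what shows in the picture. A call takes as long as a camera call.
- regions_of(camera, thing): "pixels" (480x640 bool, what is visible of it) and "pixel" ([column, row] in pixels, amid what is visible of it).
The state is a dict: "time_s": time; "qpos": joint angles; "joint_velocities": joint speeds; "effort": joint torques, N m; "tool_pos": TCP position; "tool_rot": TCP orientation; "force": force on the tool from outside, world axes, zero at the start; "wrist_torque": the same for the moment, N m; "grip_width": finger opening in m.
Only numpy, scipy, OpenCV 4.12 (cv2) and the standard library are available. Lean on these libraries where they do the work, as an engineer would, in place of code of your own. Each camera call takes 0.05 s, during which the arm holds its last target. There are 200 camera calls.

### The job

The flow cell on the stand in the fume hood needs packing: by gentle trial, find which of the three white spacers in the rack just fits the gap between the cell and the upright back plate, and slide that one upright, about centred, down fully home so that the cell's spring button holds it snug. Do not force one that will not enter, and do not leave in one that is loose. Finish with the other two spacers standing in the rack, and leave everything else on the bench where it is.

Things in the scene. Friction and masses are not known exactly. Their poses are not given: they have to be found in the camera images.
- stand: Flow-cell stand, fixed. Origin: underside, on its middle line, right below the cell's gap face; z up. Base plate 150 (x, -75 to 75) x 100 (y) x 12 thick. On it the layered cell block: x 0 to 46, 70 wide (y), top 42 above the bench. The gap lies on its -x side, between x = 0 and the back plate (see point gap_mouth); floor of the gap 12 above the bench, open at the top and both y ends. All rigid
- gap_mouth (a point): middle of the top edge of the cell's gap face (stand x = 0, y = 0, z = 42); its axes are the stand's. Facing it, towards -x, stands the steel back plate, 70 wide, 10 thick, top 60 above the bench (18 over the cell), with a low foot behind it. It is bolted 16.8, 19.8 or 22.8 from the cell face; which is not told or measured: feel or try
- button (a joint): domed spring button in the middle of the cell's gap face, 25 above the bench, sticking 3 mm into the gap; in m, 0 = free, grows as it is pressed into the cell, at most 0.0035. 2 N to start, 1 N more per mm. The right spacer (0.8 mm clearance) keeps it at about 0.0022, a too thin one at 0. A fitting spacer needs some 5 to 15 N of push to pass it
- rack: grey open rack, fixed, 35 (x) x 204 (y) x 25 tall, walls 4, floor 4; two cross walls make three cells in a row along y, centres at y = -67, 0 and 67, each 27 (x) x 63 (y). Origin: centre of underside. A spacer stands in each cell, its thickness along the rack's x
- spacer_thin: white plastic spacer plate, 16 thick (x) x 50 wide (y) x 55 tall, lower long edges rounded 1.5; on top, centred, a grip tab 12 (x) x 26 (y) x 30 tall (the same on all three; overall 85 tall). Origin: centre of underside, z up. About 116 g. Any spacer may stand in any cell
- spacer_mid: white plastic spacer plate, 19 thick (x) x 50 wide (y) x 55 tall, lower long edges rounded 1.5; on top, centred, a grip tab 12 (x) x 26 (y) x 30 tall (the same on all three; overall 85 tall). Origin: centre of underside, z up. About 134 g. Any spacer may stand in any cell
- spacer_thick: white plastic spacer plate, 22 thick (x) x 50 wide (y) x 55 tall, lower long edges rounded 1.5; on top, centred, a grip tab 12 (x) x 26 (y) x 30 tall (the same on all three; overall 85 tall). Origin: centre of underside, z up. About 153 g. Any spacer may stand in any cell
- reagent_bottle: bystander: closed clear glass bottle with a cap, 70 across, 150 tall. Origin: centre of underside
- white_jar: bystander: white jar, 54 across, 65 tall. Origin: centre of underside
- beaker: bystander: glass beaker, 70 across, 85 tall. Origin: centre of underside
- dish: bystander: shallow glass dish, 84 across, 18 tall. Origin: centre of underside
- vial: bystander: small amber vial, 26 across, 55 tall. Origin: centre of underside
- wrench: bystander: steel spanner lying flat
- balance_weight: bystander: brass block, 30 x 30 x 30. Origin: centre of underside

How it is judged:
By the outcome, as a careful person would: the job done as asked, in the order asked, and still so for the second after the job is handed in, with the robot touching nothing.
It also fails if it takes over 72 s, if anything falls off the work surface, if the arm or the gripper's body presses on something with over 40 N, if the wrist force passes 120 N, or if a joint passes its speed limit or range.

## Working session

There is one attempt and no reset: what is moved stays moved. The work goes in short steps, Python scripts to look and compute and a tool call to move; the robot and the scene stay as the last step left them, time stands still between calls to the robot, and variables do not carry over. Pictures are saved under pics/ and viewed, about 8 in all and at most 12, crops included, and the job is handed in when it is done.

Besides the shell and the picture viewer there is one more tool, called after "Emit:" by a JSON object that holds its "api" and its "payload", one argument or row to a line. step_arm: Moves the arm, as the interface text tells. Its arguments: {"type":"object","properties":{"deltas":{"type":"array"},"newtons":{"type":"number"}},"required":["deltas"]}

```bash
mkdir -p pics
cat > h.py <<'E'
import numpy as np, cv2
from cell import monitor, read_camera, camera_model, env, regions_of
from scipy.spatial.transform import Rotation as R
def cam(name):
    m=camera_model(name); p,d=read_camera(name); return m,p,d
def world(m,d,mask=None):
    v,u=np.nonzero((d>0) if mask is None else (mask&(d>0)))
    z=d[v,u]; c=np.stack([(u-m['cx'])/m['fx']*z,(v-m['cy'])/m['fy']*z,z],1)
    return c@rot(m).T+np.array(m['xyz'])
def rot(m):
    a=np.array(m['attitude'],float)
    return a if a.shape==(3,3) else R.from_euler('xyz',a,degrees=True).as_matrix()
def save(n,p): cv2.imwrite('pics/'+n,p[:,:,::-1])
E
python3 - <<'E'
from h import *
print(monitor.get_obs())
for n in('scene','side'):
    m,p,d=cam(n); save(n+'0.png',p); print(n,m)
    for t in ['stand','rack','spacer_thin','spacer_mid','spacer_thick','reagent_bottle','white_jar','beaker']:
        for r in regions_of(n,t)[:4]:
            w=world(m,d,r['pixels']); print(t,round(r['p'],2),r['pixel'],r['pixels'].sum(),np.median(w,0).round(3) if len(w) else '',np.percentile(w,2,0).round(3) if len(w) else '',np.percentile(w,98,0).round(3)if len(w) else '')
E
```

```text
{'time_s': 0.0, 'qpos': array([-68.46257317,  18.43959727,  -4.01754226,  83.17410761,
         1.29398481,  78.54178468,  -3.26048292]), 'joint_velocities': array([-0.01372212, -0.0406914 , -0.04455653, -0.04106552, -0.13731747,
       -0.06088319,  0.04590746]), 'effort': array([ 7.52836459e-04, -4.91284919e+01, -4.03404990e-01, -3.12520444e+01,
       -6.40633819e-02,  4.37606417e-02,  1.79922299e-04]), 'tool_pos': array([0.22990878, 0.60742693, 0.24046263]), 'tool_rot': array([-177.84884723,   89.88962908, -108.57531938]), 'force': array([ 0.34730765, -0.10221621,  0.16537092]), 'wrist_torque': array([ 0.04559541, -0.02213984, -0.00585504]), 'grip_width': 0.08693739670224943}
scene {'fx': 444.17193322417563, 'fy': 444.17193322417563, 'cx': 325.552498241913, 'cy': 237.45878461095035, 'xyz': array([ 1.07978073, -0.17466131,  0.89533805]), 'attitude': array([-145.80859841,   -0.6113993 ,   70.47252418])}
stand 0.84 [369.2, 232.0] 1709 [0.545 0.132 0.012] [0.439 0.084 0.003] [0.589 0.194 0.043]
rack 0.89 [236.2, 292.0] 847 [ 0.594 -0.196  0.016] [ 0.562 -0.297 -0.   ] [ 0.598 -0.1   
[... 1636 characters left out ...]
 0.091]
spacer_mid 0.16 [388.8, 212.3] 726 [0.741 0.007 0.042] [ 0.725 -0.007  0.004] [0.77  0.041 0.068]
spacer_thick 0.71 [367.7, 270.5] 631 [ 0.571 -0.141  0.056] [ 0.565 -0.157  0.019] [ 0.586 -0.108  0.09 ]
spacer_thick 0.21 [255.1, 274.8] 908 [0.408 0.016 0.01 ] [ 0.368 -0.028  0.002] [0.442 0.047 0.02 ]
reagent_bottle 0.65 [338.6, 166.1] 1379 [0.723 0.167 0.079] [0.703 0.15  0.008] [0.753 0.198 0.15 ]
white_jar 0.84 [386.2, 212.7] 678 [0.741 0.006 0.044] [ 0.725 -0.007  0.007] [0.77  0.037 0.068]
beaker 0.93 [183.3, 169.3] 1044 [0.41  0.356 0.06 ] [0.382 0.341 0.005] [0.443 0.409 0.085]
beaker 0.35 [365.9, 272.2] 651 [ 0.572 -0.14   0.055] [ 0.565 -0.157  0.003] [ 0.614 -0.106  0.09 ]
```

View pics/scene0.png

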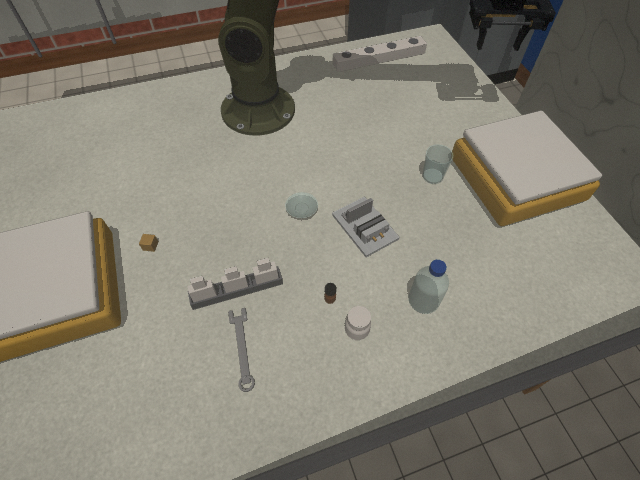

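View pics/side0.png

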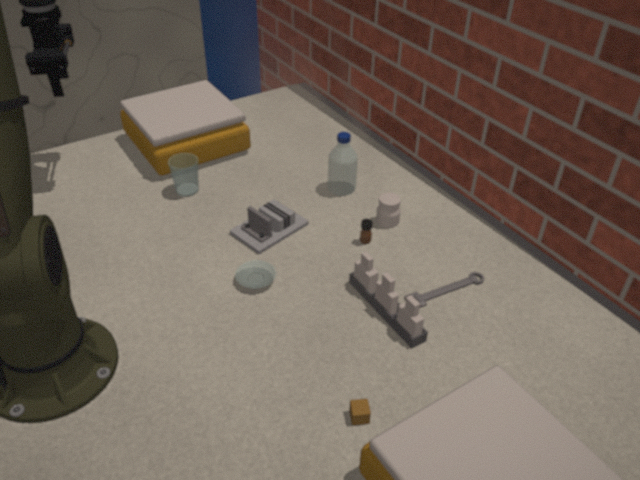

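The pictures show the rack with its three spacers at (198,290), (232,280) and (262,272), and the stand at (366,225) with its back plate on the robot's side. Next I'll fit the poses.

```bash
cat >> h.py <<'E'
def rect(pts):
    (c,s,a)=cv2.minAreaRect((pts[:,:2]*1000).astype(np.float32)); return np.round(c,1),np.round(s,1),round(a,2)
def tool():
    o=monitor.get_obs(); return o,R.from_euler('xyz',o['tool_rot'],degrees=True).as_matrix()
E
python3 - <<'E'
from h import *
P={}
for n in('scene','side'):
    m,p,d=cam(n); w=world(m,d); P[n]=w
    a=w[(abs(w[:,0]-.52)<.12)&(abs(w[:,1]-.13)<.1)]
    for lo,hi in((.009,.016),(.038,.046),(.056,.065)):
        b=a[(a[:,2]>lo)&(a[:,2]<hi)]; print(n,'stand',lo,len(b),rect(b) if len(b)>5 else '',np.median(b[:,2]) if len(b) else '')
    a=w[(abs(w[:,0]-.578)<.05)&(abs(w[:,1]+.2)<.13)]
    for lo,hi in((.021,.029),(.055,.063),(.085,.094)):
        b=a[(a[:,2]>lo)&(a[:,2]<hi)]; print(n,'rack',lo,len(b),rect(b))
        if lo>.05:
            for k in(-.27,-.2,-.135):
                c=b[abs(b[:,1]-k)<.033]; print('  ',k,len(c),rect(c) if len(c)>4 else '')
o,T=tool(); m=camera_model('wrist'); print('tool',T.round(4)); print('wristcam in tool',(T.T@(m['xyz']-o['tool_pos'])).round(4)); print((T.T@rot(m)).round(3),m['fx'])
E
```

```text
scene stand 0.009 881 (array([489.4, 113.9]), array([205.3, 139.1]), 12.96) 0.011158973024133823
scene stand 0.038 510 (array([519.4, 141.6]), array([81.9, 70.9]), 11.99) 0.04094692128255667
scene stand 0.056 106 (array([483.3, 134. ]), array([11.5, 70.6]), 12.86) 0.05881027088385948
scene rack 0.021 435 (array([ 578.5, -198.9]), array([203.9,  37.6]), 89.18)
scene rack 0.055 395 (array([ 578.9, -199.5]), array([190.4,  24.7]), 89.36)
   -0.27 139 (array([ 576.9, -269.4]), array([21.4, 50.3]), 0.64)
   -0.2 113 (array([ 577. , -198.3]), array([50. , 17.9]), 88.01)
   -0.135 143 (array([ 579.7, -129.2]), array([49.8, 24.7]), 89.36)
scene rack 0.085 199 (array([ 577.8, -199.4]), array([165.8,  15.6]), 89.67)
   -0.27 70 (array([ 577.5, -269.4]), array([25.9, 15.3]), 88.03)
   -0.2 67 (array([ 577.1, -198.2]), array([26.5, 13.4]), 85.78)
   -0.135 62 (array([ 579. , -129.2]), array([13.7, 25.3]), 4.04)
side stand 0.009 877 (array([486.8, 114.5]), array([203.1, 139.7]), 13.73) 0.012322012115596692
side stand 0.038 494 (array([516.9, 141. ]), array([85.5, 75.6]), 10.43) 0.0420763891809794
[... 268 characters left out ...]
[ 574.6, -271.6]), array([52.3, 22.4]), 89.12)
   -0.2 125 (array([ 574.4, -200.9]), array([17.9, 53.3]), 1.07)
   -0.135 144 (array([ 576.5, -130.1]), array([55.8, 23.3]), 88.7)
side rack 0.085 253 (array([ 575. , -200.5]), array([168.4,  15.9]), 88.22)
   -0.27 94 (array([ 574. , -271.3]), array([27.1, 13.4]), 89.19)
   -0.2 85 (array([ 575.4, -199.5]), array([27.3, 15.1]), 82.81)
   -0.135 74 (array([ 576.8, -131.1]), array([14.3, 27.8]), 7.23)
tool [[ 1.000e-04 -9.353e-01  3.539e-01]
 [ 1.000e-04  3.539e-01  9.353e-01]
 [-1.000e+00 -1.000e-04  1.000e-04]]
wristcam in tool [-0.1437  0.0811  0.0015]
[[-0.    -0.292  0.956]
 [-0.001 -0.956 -0.292]
 [ 1.    -0.001  0.   ]] 387.50752530956873
```

Emit:
{"api": "step_arm", "payload": {
  "deltas": [
    [1,0,-0.05,-0.042,7],
    [1,0,-0.1,-0.083,14],
    [1,0,-0.15,-0.124,21],
    [1,0,-0.2,-0.166,28],
    [1,0,-0.245,-0.203,35],
    [1,0,-0.29,-0.24,42],
    [1,0.03,-0.33,-0.275,49],
    [1,0.05,-0.37,-0.31,56.5],
    [1,0.07,-0.4,-0.335,56.5],
    [1,0.0755,-0.4176,-0.346,56.5],
    [1,0.0755,-0.4176,-0.346,56.5],
    [1,0.0755,-0.4176,-0.346,56.5]
  ]
}}

```text
time_s: 2.5
tool_pos: [0.4979, 0.1379, 0.1665]
tool_rot: [60.9, 89.9, 73.7]
force: [-1.0, 0.2, 0.1]
grip_width: 0.0866
```

Run:
```python
from h import *
o,T=tool(); print(o['tool_pos'],T.round(4).tolist(),o['time_s'])
m,p,d=cam('wrist'); save('w1.png',p); np.save('w1d.npy',d); print(m)
w=world(m,d)
for lo,hi in((.009,.016),(.038,.046),(.056,.065)):
    b=w[(w[:,2]>lo)&(w[:,2]<hi)&(np.hypot(w[:,0]-.498,w[:,1]-.136)<.1)]; print(lo,len(b),rect(b),np.median(b[:,2]))
```

```text
[0.49790541 0.13785966 0.16647301] [[0.0003, -0.2224, 0.975], [0.0009, 0.975, 0.2224], [-1.0, 0.0008, 0.0005]] 2.5
{'fx': 387.50752530956873, 'fy': 387.50752530956873, 'cx': 320.47652830833226, 'cy': 244.19872337223964, 'xyz': array([0.48010639, 0.21792649, 0.31020785]), 'attitude': array([1.63048253e+02, 1.97074036e-03, 1.28186680e+01])}
0.009 12123 (array([509.7, 141. ]), array([150.4,  99.5]), 12.83) 0.012500877117046227
0.038 6144 (array([519.4, 142.7]), array([83.8, 71.1]), 13.09) 0.04250179042553004
0.056 1474 (array([482.6, 134.6]), array([10.1, 70.2]), 12.65) 0.06049411324296994
```

View pics/w1.png

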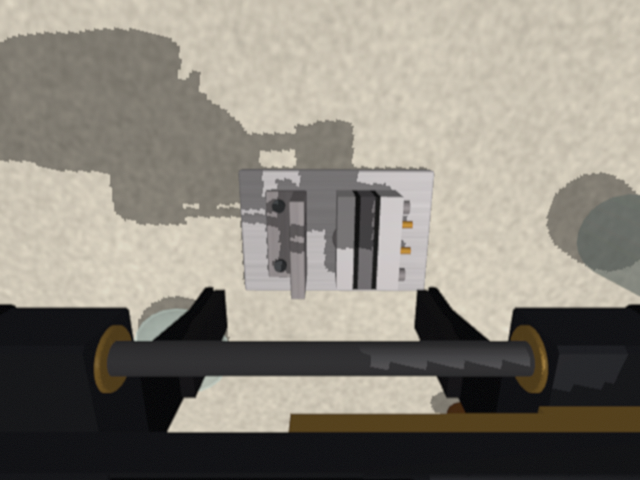

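Run:
```python
from h import *
m=camera_model('wrist'); d=np.load('w1d.npy'); w=world(m,d)*1000
c=np.array([509.7,141.0]); a=np.deg2rad(12.83); X=(w[:,:2]-c)@np.array([[np.cos(a),-np.sin(a)],[np.sin(a),np.cos(a)]])
for lo,hi in((9,16),(40.5,45),(58.5,63)):
    k=(w[:,2]>lo)&(w[:,2]<hi)&(abs(X[:,0])<80)&(abs(X[:,1])<25)
    h,e=np.histogram(X[k,0],np.arange(-80,82,2)); print(lo,[(int(e[i]),int(h[i])) for i in range(len(h)) if h[i]])
    x=X[k,0]; print('ends',x.min(),x.max())
    if lo==40.5: y=x[x>-12]; print('cell',np.percentile(y,[1,99]))
# back plate/ cell y extents
```

```text
9 [(-76, 55), (-74, 147), (-72, 149), (-70, 157), (-68, 149), (-66, 154), (-64, 152), (-62, 152), (-60, 149), (-58, 150), (-56, 109), (-24, 60), (-22, 163), (-20, 138), (-18, 180), (-16, 121), (-14, 182), (-12, 119), (-10, 180), (-8, 122), (-6, 177), (-4, 123), (-2, 124), (52, 66), (54, 76), (56, 89), (58, 104), (60, 145), (62, 144), (64, 154), (66, 148), (68, 149), (70, 156), (72, 139), (74, 36)]
ends -75.13193412126572 75.04766511783002
40.5 [(-24, 34), (-2, 10), (0, 185), (2, 175), (4, 189), (6, 186), (8, 178), (10, 182), (12, 183), (14, 182), (16, 186), (18, 186), (20, 191), (22, 177), (24, 183), (26, 185), (28, 183), (30, 180), (32, 185), (34, 179), (36, 183), (38, 182), (40, 182), (42, 183), (44, 176), (46, 3)]
ends -22.918561157148503 46.13147557026233
cell [ 0.33067223 45.45074342]
58.5 [(-34, 85), (-32, 206), (-30, 203), (-28, 205), (-26, 206), (-24, 130)]
ends -32.903716799588025 -22.76099021528474
```

Measured this way, the plate's face is about 22.8 mm from the cell, which points to the thick spacer. I'll check the spacer from close above, then try it in the gap.

Emit:
{"api": "step_arm", "payload": {
  "deltas": [
    [1,0,-0.04,0.003,3],
    [1,0,-0.085,0.006,6],
    [1,0,-0.13,0.009,9],
    [1,0,-0.175,0.012,12],
    [1,0,-0.22,0.015,13.7],
    [1,0,-0.255,0.017,13.7],
    [1,0,-0.279,0.0184,13.7],
    [1,0,-0.279,0.0184,13.7],
    [1,0,-0.279,0.0184,13.7]
  ]
}}

```text
time_s: 3.68
tool_pos: [0.5779, -0.1292, 0.1661]
tool_rot: [95.3, 89.9, 94.5]
force: [-0.0, 1.1, 0.4]
grip_width: 0.0873
```

Run:
```python
from h import *
o,T=tool(); print(o['tool_pos'],T.round(4).tolist(),o['time_s'],o['force'])
m,p,d=cam('wrist'); save('w2.png',p); w=world(m,d)
for t in('spacer_thin','spacer_mid','spacer_thick'):
    for r in regions_of('wrist',t)[:3]: print(t,round(r['p'],2),r['pixel'])
for k in(-.27,-.2,-.131):
  for lo,hi in((.022,.028),(.057,.062),(.086,.092)):
    b=w[(w[:,2]>lo)&(w[:,2]<hi)&(abs(w[:,1]-k)<.033)&(abs(w[:,0]-.578)<.03)]; print(k,lo,len(b),rect(b) if len(b)>9 else '')
```

```text
[ 0.57794124 -0.12918948  0.16605497] [[-0.0001, 0.0138, 0.9999], [0.0015, 0.9999, -0.0138], [-1.0, 0.0015, -0.0001]] 3.675 [-0.02439738  1.12427205  0.36615999]
spacer_thin 0.88 [321.3, 316.1]
spacer_mid 0.63 [317.8, 396.2]
spacer_thick 0.93 [318.6, 245.8]
-0.27 0.022 361 (array([ 576.1, -270.9]), array([38.4, 34.5]), 88.59)
-0.27 0.057 457 (array([ 575.1, -252.6]), array([19.2, 18.7]), 89.09)
-0.27 0.086 0 
-0.2 0.022 640 (array([ 577.1, -192. ]), array([34.9, 49.8]), 0.11)
-0.2 0.057 462 (array([ 576.4, -184.2]), array([24.7, 15.4]), 89.45)
-0.2 0.086 88 (array([ 575.5, -208.1]), array([ 4.3, 11.4]), 89.0)
-0.131 0.022 1062 (array([ 578.3, -131. ]), array([66.2, 35. ]), 89.3)
-0.131 0.057 1282 (array([ 578.1, -128.4]), array([50.4, 22.1]), 89.39)
-0.131 0.086 817 (array([ 578.1, -128.1]), array([25.9, 11.8]), 88.84)
```

View pics/w2.png

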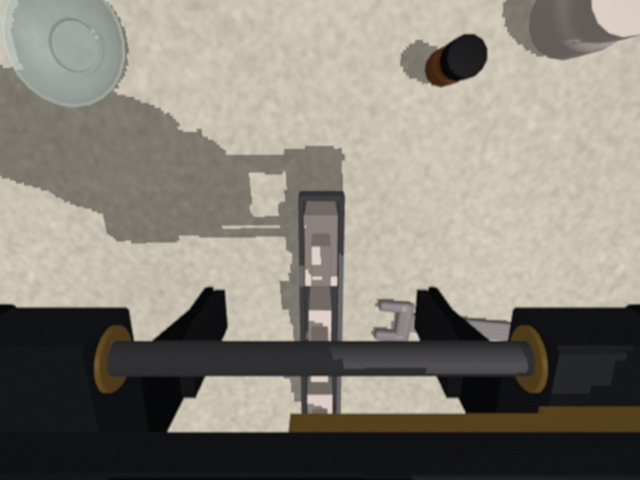

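Picture: the end spacer at (319,246) is the thick one, measured 22.1 mm. I measure the middle one at about 15.4 mm (thin) and the far one at about 19 mm (mid). Now I'll grasp the thick one.

Emit:
{"api": "step_arm", "payload": {
  "deltas": [
    [1,0.03,0.001,0,0],
    [1,0.06,0.001,0,0],
    [1,0.075,0.001,0,0],
    [1,0.083,0.001,0,0],
    [1,0.083,0.001,0,0],
    [-1,0.083,0.001,0,0],
    [-1,0.083,0.001,0,0],
    [-1,0.083,0.001,0,0],
    [-1,0.083,0.001,0,0],
    [-1,0.083,0.001,0,0],
    [-1,0.083,0.001,0,0]
  ],
  "newtons": 40
}}

```text
time_s: 5.25
tool_pos: [0.5778, -0.1305, 0.083]
tool_rot: [74.3, 90.0, 73.4]
force: [0.2, -0.9, 0.3]
grip_width: 0.0352
```

Emit:
{"api": "step_arm", "payload": {
  "deltas": [
    [-1,0,0,0,0],
    [-1,0,0,0,0],
    [-1,0,0,0,0],
    [-1,0,0,0,0],
    [-1,0,0,0,0]
  ]
}}

```text
time_s: 5.88
tool_pos: [0.5778, -0.1305, 0.083]
tool_rot: [88.0, 90.0, 87.0]
force: [0.1, 0.5, -0.2]
grip_width: 0.0118
```

Emit:
{"api": "step_arm", "payload": {
  "deltas": [
    [-1,-0.01,0,0,0],
    [-1,-0.03,0,0,0],
    [-1,-0.055,0,0,0],
    [-1,-0.08,0,0,0],
    [-1,-0.09,0,0,0],
    [-1,-0.09,0,0,0]
  ]
}}

```text
time_s: 6.62
tool_pos: [0.5783, -0.1306, 0.1742]
tool_rot: [4.9, 89.9, 4.0]
force: [0.2, -0.5, -2.3]
grip_width: 0.0115
```

Run:
```python
from h import *
o,T=tool(); print(o['tool_pos'],o['tool_rot'],o['force'],o['wrist_torque'],o['grip_width'])
print(T.round(4).tolist())
t=np.array([.4986,.1385,o['tool_pos'][2]]); print('to gap (tool xyz)',(T.T@(t-o['tool_pos'])).round(4),'turn',np.degrees(np.arctan2(T[1,2],T[0,2]))-12.83)
```

```text
[ 0.57832945 -0.13062871  0.17416454] [ 4.91130635 89.88267117  3.98220698] [ 0.20109665 -0.54532499 -2.31205218] [-0.06679942  0.01383916  0.0273522 ] 0.011466527201787728
[[0.002, 0.0162, 0.9999], [0.0001, 0.9999, -0.0162], [-1.0, 0.0002, 0.002]]
to gap (tool xyz) [-1.000e-04  2.678e-01 -8.410e-02] turn -13.75910961676934
```

Emit:
{"api": "step_arm", "payload": {
  "deltas": [
    [-1,0,0.02,-0.006,-1],
    [-1,0,0.055,-0.017,-3],
    [-1,0,0.09,-0.028,-5],
    [-1,0,0.13,-0.041,-7],
    [-1,0,0.17,-0.054,-9],
    [-1,0,0.21,-0.066,-11],
    [-1,0,0.24,-0.075,-13],
    [-1,0,0.258,-0.081,-13.76],
    [-1,0,0.266,-0.084,-13.76],
    [-1,0,0.266,-0.084,-13.76],
    [-1,0,0.266,-0.084,-13.76]
  ]
}}

```text
time_s: 8.0
tool_pos: [0.4987, 0.1353, 0.1731]
tool_rot: [-79.6, 90.0, -66.9]
force: [0.3, -0.6, -1.5]
grip_width: 0.0115
```

```bash
cat > look.py <<'E'
from h import *
import sys
o,T=tool(); print(o['tool_pos'],'az',np.degrees(np.arctan2(T[1,2],T[0,2])),T[2].round(4),o['force'],o['grip_width'],o['time_s'])
m,p,d=cam('wrist'); save(sys.argv[1],p); w=world(m,d)
L=(w-o['tool_pos'])@T*1000   # tool frame mm: x down, y, z jaw
np.save('L.npy',L)
z=w[:,2]*1000; near=(np.hypot(w[:,0]-.4986,w[:,1]-.1385)<.07)
def rep(n,k):
    b=L[k]; 
    if len(b)>20: c,s,a=cv2.minAreaRect(b[:,1:].astype(np.float32)); print(n,len(b),'y,z ctr',np.round(c,1),np.round(s,1),round(a,2),'z rng',np.percentile(b[:,2],[1,99]).round(1),'h',np.median(z[k]).round(1))
g=abs(L[:,2]+0)<70
rep('shoulder',(L[:,0]>19)&(L[:,0]<27)&(abs(L[:,2])<13)&(abs(L[:,1])<40))
st=near&(z>58.5)&(z<63)&(L[:,2]<-8); rep('plate',st)
st=near&(z>40.5)&(z<45)&(L[:,2]>5); rep('cell',st)
E
python3 look.py w3.png
```

```text
[0.49868531 0.13525826 0.17307038] az 12.691373106856012 [-1.e+00 -7.e-04  1.e-04] [ 0.30644104 -0.58614288 -1.47132844] 0.011523247134042824 8.0
shoulder 1648 y,z ctr [18.   0.3] [22.  18.9] 89.62 z rng [-10.4  11.2] h 149.6
plate 897 y,z ctr [  5.  -15.9] [66.  10.1] 0.12 z rng [-20.8 -11.3] h 60.5
cell 5309 y,z ctr [ 2.8 35.1] [45.8 70.6] 89.88 z rng [13.  57.4] h 42.5
```

View pics/w3.png

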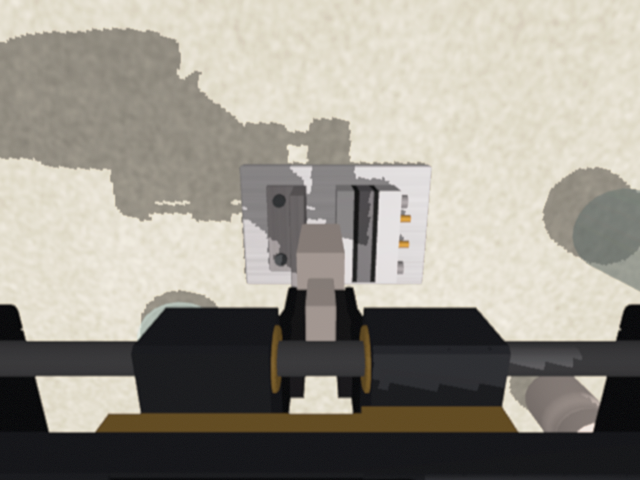

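The held spacer sits over the gap at (320,260), and the plate and cell are in view. The offsets are about +0.3 mm in tool z and under 1 mm in y. I'll lower it gently.

Emit:
{"api": "step_arm", "payload": {
  "deltas": [
    [-1,0.015,0,0.0002,0],
    [-1,0.03,0,0.0002,0],
    [-1,0.038,0,0.0002,0],
    [-1,0.042,0,0.0002,0],
    [-1,0.046,0,0.0002,0],
    [-1,0.046,0,0.0002,0],
    [-1,0.046,0,0.0002,0]
  ]
}}

```text
time_s: 8.93
tool_pos: [0.4982, 0.1369, 0.1272]
tool_rot: [150.0, 90.0, 162.8]
force: [0.1, -0.2, -1.9]
grip_width: 0.0117
```

Emit:
{"api": "step_arm", "payload": {
  "deltas": [
    [-1,0.002,0,0,0],
    [-1,0.004,0,0,0],
    [-1,0.006,0,0,0],
    [-1,0.008,0,0,0],
    [-1,0.008,0,0,0]
  ]
}}

```text
time_s: 9.55
tool_pos: [0.4983, 0.1368, 0.1189]
tool_rot: [-172.2, 90.0, -159.4]
force: [0.6, -0.1, -1.3]
grip_width: 0.0117
```

Emit:
{"api": "step_arm", "payload": {
  "deltas": [
    [-1,0.002,0,0,0],
    [-1,0.004,0,0,0],
    [-1,0.006,0,0,0],
    [-1,0.007,0,0,0],
    [-1,0.007,0,0,0]
  ]
}}

```text
time_s: 10.18
tool_pos: [0.4983, 0.1368, 0.112]
tool_rot: [178.5, 90.0, -168.7]
force: [0.1, -0.3, -1.6]
grip_width: 0.0114
```

Emit:
{"api": "step_arm", "payload": {
  "deltas": [
    [-1,0.001,0,0,0],
    [-1,0.002,0,0,0],
    [-1,0.003,0,0,0],
    [-1,0.004,0,0,0],
    [-1,0.004,0,0,0]
  ]
}}

```text
time_s: 10.8
tool_pos: [0.4983, 0.1368, 0.1081]
tool_rot: [130.6, 90.0, 143.4]
force: [-1.0, 0.3, 1.7]
grip_width: 0.0118
```

Emit:
{"api": "step_arm", "payload": {
  "deltas": [
    [-1,0.001,0,0,0],
    [-1,0.002,0,0,0],
    [-1,0.003,0,0,0],
    [-1,0.004,0,0,0],
    [-1,0.005,0,0,0],
    [-1,0.006,0,0,0],
    [-1,0.006,0,0,0]
  ]
}}

```text
time_s: 11.68
tool_pos: [0.4983, 0.1368, 0.1018]
tool_rot: [-154.1, 90.0, -141.3]
force: [-1.5, -0.3, -1.0]
grip_width: 0.0118
```

Emit:
{"api": "step_arm", "payload": {
  "deltas": [
    [-1,0.002,0,0,0],
    [-1,0.004,0,0,0],
    [-1,0.006,0,0,0],
    [-1,0.008,0,0,0],
    [-1,0.009,0,0,0],
    [-1,0.009,0,0,0]
  ]
}}

```text
time_s: 12.42
tool_pos: [0.4983, 0.1368, 0.0928]
tool_rot: [-154.2, 90.0, -141.4]
force: [-2.2, 0.4, -0.7]
grip_width: 0.0117
```

Emit:
{"api": "step_arm", "payload": {
  "deltas": [
    [-1,0.001,0,0,0],
    [-1,0.002,0,0,0],
    [-1,0.003,0,0,0],
    [-1,0.003,0,0,0]
  ]
}}

```text
time_s: 12.92
tool_pos: [0.4984, 0.1369, 0.091]
tool_rot: [102.7, 90.0, 115.5]
force: [-3.5, -0.6, 7.1]
grip_width: 0.0116
```

The spacer is down: the stop came at TCP z 0.091, just as predicted for home, with a little resistance at the button. I'll press slightly, release and look.

Emit:
{"api": "step_arm", "payload": {
  "deltas": [
    [-1,0.0008,0,0,0],
    [-1,0.0008,0,0,0],
    [-0.3,0,0,0,0],
    [-0.3,0,0,0,0],
    [-0.3,0,0,0,0],
    [-0.3,0,0,0,0],
    [-0.3,0,0,0,0]
  ]
}}

```text
time_s: 13.8
tool_pos: [0.4984, 0.1368, 0.09]
tool_rot: [-55.7, 90.0, -42.9]
force: [0.2, -0.3, 0.4]
grip_width: 0.0304
```

Emit:
{"api": "step_arm", "payload": {
  "deltas": [
    [0,-0.01,0,0,0],
    [0,-0.03,0,0,0],
    [0,-0.055,0,0,0],
    [0,-0.08,0,0,0],
    [1,-0.08,-0.02,0,0],
    [1,-0.08,-0.04,0,0],
    [1,-0.08,-0.04,0,0],
    [1,-0.08,-0.04,0,0]
  ]
}}

```text
time_s: 14.8
tool_pos: [0.5071, 0.0988, 0.1703]
tool_rot: [64.3, 90.0, 77.2]
force: [-1.0, 0.1, 0.8]
grip_width: 0.0757
```

Run:
```python
from h import *
o,T=tool(); print(o['tool_pos'],o['time_s'],o['force'],o['grip_width'])
c=np.array([509.7,141.0]); a=np.deg2rad(12.83); Q=np.array([[np.cos(a),-np.sin(a)],[np.sin(a),np.cos(a)]])
ims=[]
for n in('wrist','side','scene'):
    m,p,d=cam(n); ims.append(p); w=world(m,d)*1000; X=(w[:,:2]-c)@Q; z=w[:,2]
    for nm,lo,hi in(('shoulder',64,71),('tab',93,101),('plate',58,62.9)):
        k=(z>lo)&(z<hi)&(abs(X[:,0]+14)<20)&(abs(X[:,1])<40)
        if k.sum()>10:
            r=cv2.minAreaRect(X[k].astype(np.float32)); print(n,nm,k.sum(),np.round(r[0],1),np.round(r[1],1),round(r[2],1),'x',np.percentile(X[k,0],[2,98]).round(1),'y',np.percentile(X[k,1],[2,98]).round(1),'h',np.percentile(z[k],[10,50,90]).round(1))
s=cv2.resize(ims[1][170:270,200:350],(600,400)); w=cv2.resize(ims[0],(533,400)) 
save('chk.png',np.hstack([s[:,:400],w[:,:400]]))
```

```text
[0.50712465 0.09880237 0.17033779] 14.8 [-0.98914758  0.10356189  0.8379062 ] 0.07573194375158318
wrist shoulder 1634 [-11.7   0.6] [50.1 21.9] 89.3 x [-22.6  -1.1] y [-23.5  25.4] h [66.7 67.6 68.4]
wrist tab 958 [-11.8   0.8] [11.6 25.7] 0.3 x [-17.4  -6. ] y [-11.7  13.4] h [96.5 97.5 98.3]
wrist plate 1591 [-28.   -0.2] [68.  32.7] 69.3 x [-32.7 -23.1] y [-33.6  33.1] h [59.6 60.5 61.4]
side shoulder 109 [-14.   -1.9] [24.5 51.8] 5.6 x [-25.3  -2.3] y [-27.3  23. ] h [64.8 67.3 69.5]
side tab 53 [-12.9  -1.4] [27.1 14.3] 83.2 x [-18.8  -6.5] y [-14.9  12. ] h [93.7 96.1 98.6]
side plate 111 [-27.8  -2.8] [31.6 65.1] 22.6 x [-33.7  -6. ] y [-36.3  29.8] h [58.4 60.1 62. ]
scene shoulder 80 [-10.6  -0.6] [51.5 23.6] 87.4 x [-21.8   0.4] y [-25.8  24.4] h [64.6 66.3 68.2]
scene plate 50 [-15.7  -5.8] [32.9 61.4] 1.3 x [-31.    0.7] y [-36.5  22.5] h [58.3 60.  62.6]
```

View pics/chk.png

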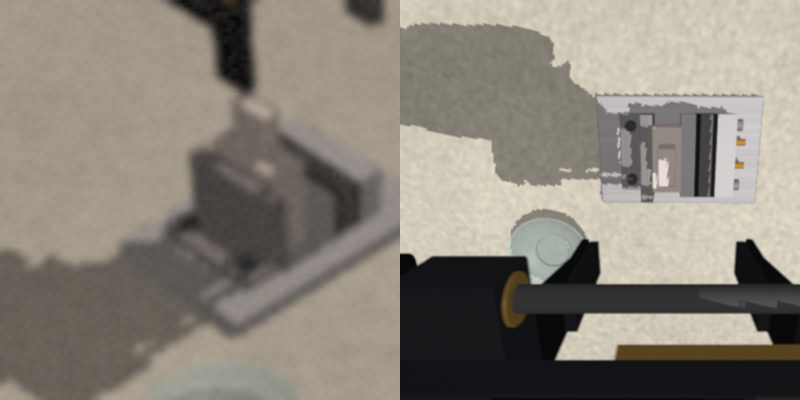

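The picture shows the spacer upright in the gap, at (665,160) in the right-hand panel. Its shoulder reads 67 mm above the bench, which is what fully home gives, y is centred within 1 mm, and it sits against the back plate. The gripper is clear, so I'll hand in.

Run:
```python
from h import *
for n in('scene','wrist'):
  m,p,d=cam(n)
  for t in('spacer_thin','spacer_mid','spacer_thick','dish','vial'):
    for r in regions_of(n,t)[:1]: print(n,t,round(r['p'],2),r['pixel'],np.median(world(m,d,r['pixels']),0).round(3))
print(monitor.get_obs()['time_s'],env.sign_off())
```

```text
scene spacer_thin 0.97 [231.1, 279.6] [ 0.584 -0.199  0.056]
scene spacer_mid 0.76 [198.7, 288.8] [ 0.583 -0.268  0.056]
scene spacer_thick 0.81 [359.1, 211.6] [0.506 0.126 0.062]
scene dish 0.89 [300.2, 205.4] [0.398 0.01  0.009]
scene vial 0.65 [330.5, 291.7] [ 0.675 -0.012  0.048]
wrist spacer_mid 0.61 [167.9, 294.1] [0.39  0.015 0.011]
wrist spacer_thick 0.89 [318.3, 188.3] [0.497 0.144 0.068]
wrist dish 0.81 [165.0, 292.3] [0.39  0.016 0.011]
the job is handed in; nothing more can be done
15.55 None
```

The thick (22 mm) spacer is packed in the gap, fully home and upright, and I handed the job in at 15.55 s.

- **Which spacer:** The wrist camera's depth put the gap at about 22.8 mm, so I tried only the thick spacer. The thin and mid ones were never picked up.
- **The trial:** It entered without force. I felt a light resistance at the button height, about 3 N between readings taken after each short move. That is less than the 5–15 N the task mentions, though a brief peak between readings would not show. It then stopped on the gap floor at the expected height, with about 7 N of push and about 3.5 N of sideways load from the spring.
- **Last checks:**
  - The spacer's shoulder reads about 67 mm above the bench, which is what fully home gives.
  - It is centred to about 0.6 mm along the gap and sits against the back plate.
  - The thin and mid spacers are still in their rack cells, and the gripper is clear of everything.
  - The dish and the vial were found where they had been. I did not re-check the other bystanders at the end.
- **Disagreement:** In the final wrist picture the network reported a "spacer_mid" (p 0.61) at the dish's position. I took that as a false detection, because the scene camera shows the mid spacer in the rack. I could not read the button's position directly, so the snug fit is inferred from the fit and the forces.

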